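# Top tier onto the keyed desk tray stack

### The job

Finish the grey three-tier tray: pick up the loose tray that has a notch cut into one end and set it down on top of the two stacked tiers, square with them, with its notch over the upright key so that it sits flat on the rim all round. Do not drop it into place; leave the other loose tray, which has no notch, and the green glass paperweight where they are.

Things in the scene. Friction and masses are not known exactly. Their poses are not given: they have to be found in the camera images.
- notched_tray: Loose grey plastic tray, 130 x 100 mm (x, y), walls 25 high and 5 thick, about 0.16 kg. Upright fin in the middle, 60 long (x), 12 thick (y), top 65 mm above the underside: pinch it from above across y. Notch in the +x end, open to the end, through wall and floor: 46 wide (y -23 to 23), from x = 65 in to x = 38. Origin: centre of underside, x along the fin, z up.
- plain_tray: The other loose grey plastic tray, not wanted: the same size and fin (130 x 100 mm, walls 25 high, fin top at 65), but all four walls are whole, no notch. Origin: centre of underside, x along the fin, z up.
- stack: Two lower grey tiers, fixed to the desk. 130 x 100 mm (x, y), open top, flat rim at 85 mm. At the middle of the +x end a key 24 wide (y), 16 thick (x 49 to 65) rises to 101 mm. A tray seated on it has its underside at 85 mm, its centre over the stack's centre, its +x (notch) to the stack's +x (key). Origin: centre of underside, on the desk, z up.
- paperweight: Green glass dome paperweight, 54 mm across and 35 mm high, loose on the desk. Origin: centre of the underside. A bystander.
Things that resemble listed ones, but are neither listed nor needed, are in the scene too. Leave any pink, red or yellow look-alike of the notched_tray alone.

How it is judged (in metres and radians):
At the end, for the whole second after the job is handed in: The notched tray rests flat (within 3 degrees) on the rim of the stack with the key in its notch, underside 85 mm above the desk within 4 mm, centred within 15 mm along each of the stack's x and y and in line within 11 degrees, at rest and released (x of notched_tray in the frame of stack between -0.015 and 0.015 m and y of notched_tray in the frame of stack between -0.015 and 0.015 m and z of notched_tray in the frame of stack between 0.081 and 0.089 m and angle between notched_tray's own z axis and vertical below 0.05 rad and angle between the x axis of notched_tray and the x axis of stack, either way round below 0.2 rad and linear speed of notched_tray below 0.02 m/s); the robot touches nothing.
It fails at once if the plain tray is shifted more than 30 mm (distance of plain_tray from where it was at the start of the episode above 0.03 m).
It fails at once if the paperweight is shifted more than 30 mm (distance of paperweight from where it was at the start of the episode above 0.03 m).
It fails at once if the notched tray is dropped (falls free faster than 0.7 m/s, about 25 mm) (linear speed of notched_tray above 0.7 m/s and contact force between the fingers and notched_tray below 0.05 N).
It also fails if it takes over 37 s, if anything falls off the work surface, if the arm or the gripper's body presses on something with over 40 N, if the wrist force passes 120 N, or if a joint passes its speed limit or range.

### The arm

A 6-joint arm with a two-finger parallel gripper is mounted at the origin on the work surface. World frame = base frame: x ahead of the robot, y to its left, z up, the work surface at z = 0. Lengths are in m, angles in degrees, forces in N, time in s.
With the tool pointing down it reaches from about 0.225 to 0.875 m from the base axis. Payload 3.4 kg.
Tool frame: the origin (TCP) lies at the very end of the fingers, on their centre line; the grasp point (between the pads) lies 19 mm behind it; z points along the fingers, y is the direction in which the jaws open and shut (so a half turn about z gives the same grasp; the last joint's range is limited). The gripper opens to 85 mm and grips with 20 to 120 N. Pads are 22 mm wide; open, the fingers measure 114 mm over their backs; the gripper's body (76 mm by 85 mm) begins 54 mm behind the grasp point. The pads swing forward as they close: fully open they stand 13 mm farther back than shut.
Start: joints at [57.124, 15.808, 86.224, -0, 77.962, -6.933], TCP at [0.252, 0.517, 0.231] pointing down, gripper open.
Joint ranges: [-165.64, 165.64], [-43.16, 119.46], [12.63, 154.43], [-67.54, 247.53], [6.08, 155.33], [-154.97, 154.97]. Speed limits (degrees/s): [147.25, 147.25, 180, 180, 180, 180].

### API

Orientations are given as a 3x3 rotation matrix whose columns are the frame's x, y, z axes.
In Python, from station import get_state, grab_frame, finish_job gives the robot as it stands.
- The arm moves only by the tool apply_moves, never from a script. Its argument "series" is a list of rows, each a list of 3 entries, a list of its own where there are three numbers: the closure, from -1 (fully open) to 1 (shut), so that 0 is half open, then the shift along the tool's x, y, z in m, then the turn, a rotation vector about the tool's x, y, z in rad. A call has 1 to 10 rows; each row shifts and turns the pose as measured when the row begins, along the tool's axes as they then stand; what a row does not reach is not made up. A row lasts 1/10 s, in which the tool goes at most 50 mm and 8.59 degrees, less where a joint would pass 70% of its speed; a pose out of reach is approached as far as the arm can. A call with a gripper value outside its range is refused whole. The fingers move at their own pace and stop on an object; "grip_force" is the grip in N (left out, the last holds). Time passes only in rows, so rows that do not move let the fingers close. It gives the time, the measured TCP pose, the force and the opening at its end, in the units of the state.
- get_state(): the state, without advancing time (a new reading comes with each control period).
- grab_frame(name): name is "scene" or "top" or "wrist"; returns a dict with "image" (384x512x3 uint8, blue, green, red), "depth" (384x512 float32, m along the optical axis (not along the pixel's ray), 0 where there is no reading), "K" (3x3 intrinsics, pixels), "world_to_cam" (4x4, takes a point from world to camera coordinates). Camera axes: x right, y down, z forward; pixel columns grow to the right and rows downward; lengths in m; the calibration is good to about 2 mm. A picture is of the moment at which its call begins.
- finish_job(): hands the job in, once; it reports no verdict.
The state is a dict: "time_s": time; "q": joint angles; "qd": joint speeds; "tau": joint torques, N m; "position": TCP position; "tcp_rot": TCP orientation; "ft_force": force on the tool from outside, world axes, zero at the start; "moment": the same for the moment, N m; "width": finger opening in m.
Only numpy, scipy, OpenCV 4.12 (cv2) and the standard library are available. Lean on these libraries where they do the work, as an engineer would, in place of code of your own. Each camera call takes 0.05 s, during which the arm holds its last target.

## Working session

There is one attempt and no reset: what is moved stays moved. The work goes in short steps, Python scripts to look and compute and a tool call to move; the robot and the scene stay as the last step left them, time stands still between calls to the robot, and variables do not carry over. Pictures are saved under pics/ and viewed, and the job is handed in when it is done.

Besides the shell and the picture viewer there is one more tool, called after "Call:" as name([rows], argument=value, ...), one row to a line, values as JSON. apply_moves: Moves the arm, as the interface text tells. Its arguments: {"type":"object","properties":{"series":{"type":"array"},"grip_force":{"type":"number"}},"required":["series"]}

```bash
mkdir -p pics; ls; python3 - <<'E'
from station import *
import cv2,pickle
s=get_state();print({k:s[k] for k in('time_s','position','tcp_rot','width','ft_force')})
d={}
for n in("top","scene"):
    f=grab_frame(n);d[n]=f;cv2.imwrite(f"pics/{n}0.png",f["image"]);print(n,f["K"],f["world_to_cam"])
pickle.dump(d,open("f0.pkl","wb"))
E
```

```text
pics
{'time_s': 0.0, 'position': array([0.2512452 , 0.51658963, 0.23044484]), 'tcp_rot': array([[-8.99234777e-01,  4.37465202e-01, -1.00689193e-03],
       [ 4.37466297e-01,  8.99233506e-01, -1.53019959e-03],
       [ 2.36021887e-04, -1.81648997e-03, -9.99998322e-01]]), 'width': 0.08514559570636673, 'ft_force': array([-0.26970718, -0.99935857, -1.0921601 ])}
top [[374.8107921    0.         253.52840591]
 [  0.         374.8107921  195.01864318]
 [  0.           0.           1.        ]] [[ 0.00136448 -0.99998383  0.00552155 -0.04824646]
 [-0.997085   -0.00178171 -0.07627796  0.45672284]
 [ 0.07628656 -0.00540137 -0.9970713   0.82156825]
 [ 0.          0.          0.          1.        ]]
scene [[494.87855615   0.         257.85465808]
 [  0.         494.87855615 196.73283813]
 [  0.           0.           1.        ]] [[ 0.65046117  0.7592653  -0.02040761 -0.2952483 ]
 [ 0.54507083 -0.48533579 -0.68362779 -0.22422469]
 [-0.52895941  0.43354974 -0.72954545  1.58599271]
 [ 0.          0.          0.          1.        ]]
```

View pics/top0.png

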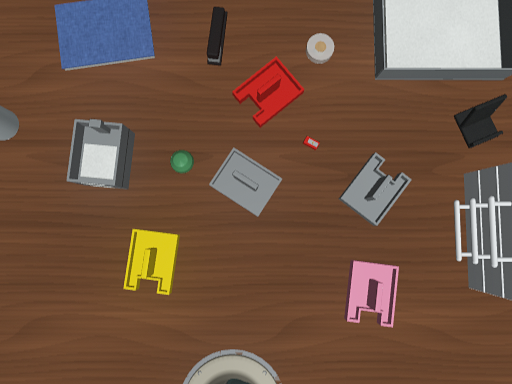

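View pics/scene0.png

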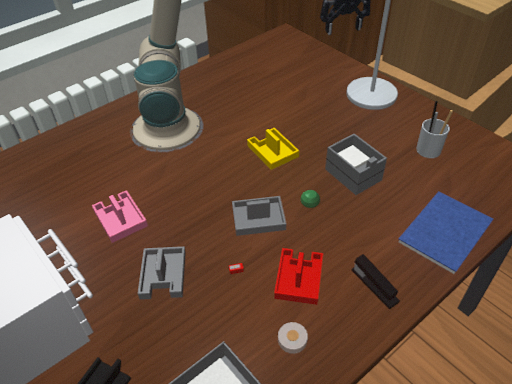

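The top view shows the stack at about (100,153) with its key up at (97,125). The notched grey tray is at about (376,188) with its notch facing up-right, the plain tray at (246,181) and the paperweight at (181,161). Next I'll measure them using depth.

```bash
cat > h.py <<'E'
import numpy as np,cv2
def pts(f):
    d=f["depth"];K=f["K"];T=np.linalg.inv(f["world_to_cam"])
    v,u=np.mgrid[:d.shape[0],:d.shape[1]]
    P=np.stack([(u-K[0,2])/K[0,0]*d,(v-K[1,2])/K[1,1]*d,d],-1)
    W=P@T[:3,:3].T+T[:3,3]; W[d<=0]=np.nan
    return W
def ray(f,uv,z):
    K=f["K"];T=np.linalg.inv(f["world_to_cam"]);uv=np.atleast_2d(uv).astype(float)
    r=np.c_[(uv-K[[0,1],[2,2]])/K[0,0],np.ones(len(uv))]@T[:3,:3].T;c=T[:3,3]
    return c+r*((z-c[2])/r[:,2])[:,None]
def rect(W,m):
    p=W[m][:,:2]
    (c,s,a)=cv2.minAreaRect((p*1000).astype(np.float32));return len(p),np.round(c,1),np.round(s,1),round(a,1),np.round(p.mean(0)*1000,1)
def roi(W,x0,y0,x1,y1):
    m=np.zeros(W.shape[:2],bool);m[y0:y1,x0:x1]=1;return m
E
python3 - <<'E'
from h import *;import pickle
d=pickle.load(open("f0.pkl","rb"));f=d["top"];W=pts(f);z=W[...,2]
R={"notch":(335,148,418,230),"plain":(205,145,286,220),"stack":(62,112,140,195),"pw":(165,145,200,178)}
for n,r in R.items():
    m=roi(W,*r)
    print(n,"hist",np.histogram(z[m],np.arange(-.005,.12,.01))[0])
    for lo,hi in((.012,.12),(.05,.075),(.018,.032),(.078,.092),(.093,.11)):
        mm=m&(z>lo)&(z<hi)
        if mm.sum()>8: print(lo,hi,rect(W,mm),np.nanmedian(z[mm]).round(4))
im=f["image"][100:240,50:430]
cv2.imwrite("pics/crop0.png",cv2.resize(im,None,fx=2,fy=2,interpolation=cv2.INTER_CUBIC))
E
```

```text
notch hist [4317 1444  288  476   32   31   50  138    0    0    0    0]
0.012 0.12 (1079, array([ 470.2, -319.1]), array([100.9, 131.2]), 52.1, array([ 469.4, -319.6])) 0.0265
0.05 0.075 (206, array([ 470.2, -318.6]), array([12.5, 59.6]), 52.2, array([ 469.8, -317. ])) 0.066
0.018 0.032 (689, array([ 470.1, -319.1]), array([100.9, 131.2]), 52.0, array([ 469.9, -319.9])) 0.0261
plain hist [3563 1754  118  425   10    8   31  140    0    0    0    0]
0.012 0.12 (752, array([485.9, -28.9]), array([130.3, 100.4]), 57.1, array([488.9, -27.6])) 0.0272
0.05 0.075 (174, array([485.4, -29.1]), array([59.6, 12. ]), 57.2, array([484.9, -28.9])) 0.0665
0.018 0.032 (519, array([486. , -28.9]), array([130.3, 100.4]), 57.0, array([488.7, -27.6])) 0.0267
stack hist [2477  133   99  116   96  922 1334  305  350  514   99    7]
0.012 0.12 (3865, array([539.5, 282.4]), array([102.3, 131.6]), 84.9, array([540.2, 280.4])) 0.0608
0.05 0.075 (1911, array([538.9, 281. ]), array([ 99.4, 130.5]), 84.7, array([534.1, 284.1])) 0.0609
0.018 0.032 (151, array([513.1, 253. ]), array([ 78.5, 162.6]), 47.7, array([524.9, 242.1])) 0.0257
0.078 0.092 (765, array([539.9, 282.4]), array([101.8, 130.5]), 84.6, array([539.7, 282.4])) 0.086
0.093 0.11 (114, array([596.2, 276.8]), array([25.2, 16.1]), 85.2, array([595.4, 275.3])) 0.1023
pw hist [705  36 103 256  51   0   0   0   0   0   0   0]
0.012 0.12 (428, array([532. , 114.6]), array([49.6, 51. ]), 44.3, array([530.4, 112.7])) 0.0298
0.018 0.032 (233, array([532. , 115.6]), array([48.2, 49.2]), 45.2, array([530. , 112.8])) 0.0265
```

View pics/crop0.png

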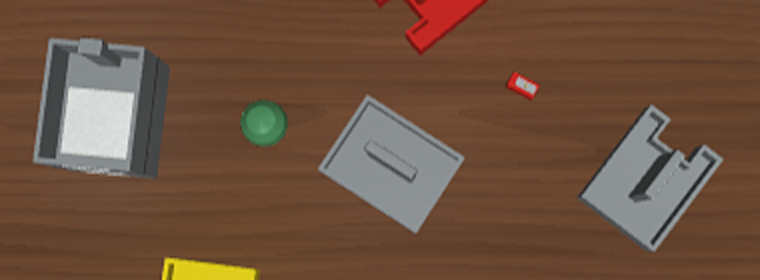

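Call:
apply_moves([
  [-0.2,[0,0,0],[0,0,0.105]],
  [-0.2,[0,0,0],[0,0,0.105]],
  [-0.2,[-0.036,-0.027,0],[0,0,0]],
  [-0.2,[-0.036,-0.027,0],[0,0,0]],
  [-0.2,[-0.036,-0.027,0],[0,0,0]],
  [-0.2,[-0.036,-0.027,0],[0,0,0]],
  [-0.2,[-0.036,-0.027,0],[0,0,0]],
  [-0.2,[-0.036,-0.027,0],[0,0,0]],
  [-0.2,[-0.036,-0.027,0],[0,0,0]],
  [-0.2,[-0.036,-0.027,0],[0,0,0]],
], grip_force=50)

```text
time_s: 1.1
position: [0.3431, 0.1609, 0.2261]
tcp_rot: [[-0.79, 0.613, -0.004], [0.613, 0.79, -0.005], [0.0, -0.007, -1.0]]
ft_force: [1.6, 0.1, -0.3]
width: 0.0511
```

```bash
cat > go.py <<'E'
import sys,numpy as np
from scipy.spatial.transform import Rotation as Ro
from station import get_state
def go(p,yang):
    s=get_state();R=np.array(s["tcp_rot"]);a=np.radians(yang)
    y=np.array([np.cos(a),np.sin(a),0]);z=np.array([0,0,-1.]);T=np.c_[np.cross(y,z),y,z]
    print("t",round(s["time_s"],2),"pos",np.round(s["position"],4),"q",np.round(s["q"],0),"w",round(s["width"],4),"F",np.round(s["ft_force"],1),"yang",round(np.degrees(np.arctan2(R[1,1],R[0,1])),2))
    d=np.array(p)-s["position"]
    print("shift now axes",np.round(R.T@d,4),"shift after turn",np.round(T.T@d,4),"turn",np.round(Ro.from_matrix(R.T@T).as_rotvec(),4))
if __name__=="__main__": go([float(v) for v in sys.argv[1:4]],float(sys.argv[4]))
E
python3 go.py .4702 -.3191 .23 52
```

```text
t 1.1 pos [0.3431 0.1609 0.2261] q [ 15.  -1. 107.  -0.  74. -37.] w 0.0511 F [ 1.6  0.1 -0.3] yang 52.21
shift now axes [-0.3945 -0.3015 -0.0021] shift after turn [-0.3956 -0.3    -0.0039] turn [-0.0067 -0.0005  0.0037]
```

Call:
apply_moves([
  [-0.2,[-0.039,-0.03,0],[-0.007,0,0.004]],
  [-0.2,[-0.039,-0.03,0],[0,0,0]],
  [-0.2,[-0.039,-0.03,0],[0,0,0]],
  [-0.2,[-0.039,-0.03,0],[0,0,0]],
  [-0.2,[-0.039,-0.03,0],[0,0,0]],
  [-0.2,[-0.039,-0.03,0],[0,0,0]],
  [-0.2,[-0.039,-0.03,0],[0,0,0]],
  [-0.2,[-0.039,-0.03,0],[0,0,0]],
  [-0.2,[-0.039,-0.03,0],[0,0,0]],
  [-0.2,[-0.039,-0.03,0],[0,0,0]],
])

```text
time_s: 2.1
position: [0.4614, -0.3252, 0.224]
tcp_rot: [[-0.786, 0.619, 0.002], [0.619, 0.786, 0.005], [0.002, 0.005, -1.0]]
ft_force: [0.4, 0.8, -0.6]
width: 0.0512
```

```bash
python3 go.py .4702 -.3191 .13 52
```

```text
t 2.1 pos [ 0.4614 -0.3252  0.224 ] q [-42.  15.  88.   0.  77. -94.] w 0.0512 F [ 0.4  0.8 -0.6] yang 51.77
shift now axes [-0.0033  0.0097  0.094 ] shift after turn [-0.0032  0.0102  0.094 ] turn [ 0.0048 -0.0017 -0.004 ]
```

Call:
apply_moves([
  [-0.2,[-0.003,0.01,0.02],[0.005,-0.002,-0.004]],
  [-0.2,[0,0,0.035],[0,0,0]],
  [-0.2,[0,0,0.03],[0,0,0]],
  [-0.2,[0,0,0],[0,0,0]],
])

```text
time_s: 2.5
position: [0.4719, -0.3293, 0.1346]
tcp_rot: [[-0.783, 0.623, 0.001], [0.623, 0.783, -0.004], [-0.004, -0.003, -1.0]]
ft_force: [0.1, 0.4, -0.3]
width: 0.0515
```

```bash
python3 - <<'E'
from h import *;from station import *;from go import go
go([.4702,-.3191,.035],52)
f=grab_frame("wrist");cv2.imwrite("pics/w1.png",f["image"]);W=pts(f);z=W[...,2]
for lo,hi in((.05,.075),(.018,.032)):
    m=(z>lo)&(z<hi)&(abs(W[...,0]-.47)<.1)&(abs(W[...,1]+.32)<.1);print(rect(W,m))
f=grab_frame("top");W=pts(f);z=W[...,2]
m=(z>.018)&(z<.032)&(abs(W[...,0]-.47)<.1)&(abs(W[...,1]+.32)<.1);print(rect(W,m))
E
```

```text
t 2.5 pos [ 0.4719 -0.3293  0.1346] q [-42.  20.  95.  -0.  65. -93.] w 0.0515 F [ 0.1  0.4 -0.3] yang 51.5
shift now axes [0.0081 0.0072 0.0995] shift after turn [0.0076 0.007  0.0996] turn [-0.0027  0.0038 -0.0087]
(1244, array([ 470.3, -318.5]), array([12., 59.]), 51.8, array([ 468.2, -317. ]))
(3461, array([ 471. , -319.1]), array([100.3, 130.7]), 52.1, array([ 465.5, -316.7]))
(643, array([ 470.1, -319.1]), array([100.9, 130.7]), 51.9, array([ 466.9, -315.5]))
```

View pics/w1.png

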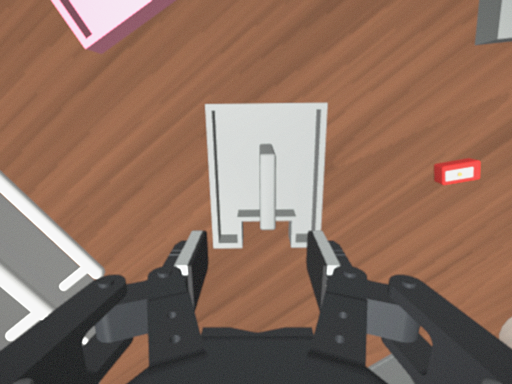

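The wrist view shows the grey tray's fin at about (267,190) between the fingers, with the notch at (267,232). The wrist depth agrees with the top view to within 1 mm, so I'll descend.

Call:
apply_moves([
  [-0.2,[0.008,0.007,0.005],[-0.003,0.004,-0.009]],
  [-0.2,[0,0,0.02],[0,0,0]],
  [-0.2,[0,0,0.015],[0,0,0]],
  [-0.2,[0,0,0],[0,0,0]],
])

```text
time_s: 3.0
position: [0.4758, -0.3206, 0.1047]
tcp_rot: [[-0.79, 0.613, 0.016], [0.613, 0.79, -0.012], [-0.02, 0.0, -1.0]]
ft_force: [0.2, 0.4, 0.3]
width: 0.0512
```

```bash
python3 go.py .4703 -.3188 .035 52
```

```text
t 3.0 pos [ 0.4758 -0.3206  0.1047] q [-41.  21.  98.   0.  60. -93.] w 0.0512 F [0.2 0.4 0.3] yang 52.19
shift now axes [ 0.0068 -0.0019  0.0695] shift after turn [ 0.0054 -0.0019  0.0697] turn [0.0005 0.0196 0.0033]
```

Call:
apply_moves([
  [-0.2,[0.006,-0.002,0.01],[0,0.02,0.003]],
  [-0.2,[0,0,0.015],[0,0,0]],
  [-0.2,[0,0,0],[0,0,0]],
])

```text
time_s: 3.3
position: [0.471, -0.3185, 0.0826]
tcp_rot: [[-0.789, 0.614, 0.003], [0.614, 0.789, -0.002], [-0.004, 0.0, -1.0]]
ft_force: [-0.5, 0.4, 0.7]
width: 0.0514
```

```bash
python3 go.py .4703 -.3188 .035 52
```

```text
t 3.3 pos [ 0.471  -0.3185  0.0826] q [-41.  22. 100.   0.  58. -93.] w 0.0514 F [-0.5  0.4  0.7] yang 52.09
shift now axes [ 0.0006 -0.0007  0.0476] shift after turn [ 0.0004 -0.0007  0.0476] turn [0.0003 0.0038 0.0015]
```

Call:
apply_moves([
  [-0.2,[0,-0.001,0.015],[0,0.004,0.002]],
  [-0.2,[0,0,0.015],[0,0,0]],
  [-0.2,[0,0,0.015],[0,0,0]],
  [-0.2,[0,0,0],[0,0,0]],
])

```text
time_s: 3.7
position: [0.4717, -0.3206, 0.0376]
tcp_rot: [[-0.788, 0.616, 0.003], [0.616, 0.788, -0.002], [-0.004, -0.0, -1.0]]
ft_force: [0.7, 0.4, -0.6]
width: 0.0515
```

```bash
python3 go.py .4703 -.3188 .035 52
```

```text
t 3.7 pos [ 0.4717 -0.3206  0.0376] q [-41.  25. 102.   0.  52. -93.] w 0.0515 F [ 0.7  0.4 -0.6] yang 51.96
shift now axes [0.0022 0.0006 0.0026] shift after turn [0.0022 0.0006 0.0026] turn [-0.      0.0036 -0.0007]
```

Call:
apply_moves([
  [-0.2,[0.002,0.0005,0.0025],[0,0.004,0]],
  [0.2,[0,0,0],[0,0,0]],
  [0.6,[0,0,0],[0,0,0]],
  [1,[0,0,0],[0,0,0]],
  [1,[0,0,0],[0,0,0]],
  [1,[0,0,0],[0,0,0]],
  [1,[0,0,0],[0,0,0]],
  [1,[0,0,0],[0,0,0]],
], grip_force=60)

```text
time_s: 4.5
position: [0.4714, -0.3199, 0.0372]
tcp_rot: [[-0.788, 0.616, 0.002], [0.616, 0.788, -0.002], [-0.003, -0.0, -1.0]]
ft_force: [-0.6, 0.0, -1.4]
width: 0.0111
```

```bash
python3 go.py .4703 -.3188 .075 52
```

```text
t 4.5 pos [ 0.4714 -0.3199  0.0372] q [-41.  25. 102.  -0.  52. -93.] w 0.0111 F [-0.6  0.  -1.4] yang 51.96
shift now axes [ 0.0014  0.0002 -0.0378] shift after turn [ 0.0015  0.0002 -0.0378] turn [-0.0002  0.0027 -0.0007]
```

Gripped at an 11 mm opening, against a 12 mm fin. Lifting.

Call:
apply_moves([
  [1,[0,0,-0.01],[0,0,0]],
  [1,[0,0,-0.02],[0,0,0]],
  [1,[0,0,-0.03],[0,0,0]],
  [1,[0,0,-0.035],[0,0,0]],
  [1,[0,0,-0.035],[0,0,0]],
  [1,[0,0,-0.035],[0,0,0]],
  [1,[0,0,-0.02],[0,0,0]],
  [1,[0,0,0],[0,0,0]],
])

```text
time_s: 5.3
position: [0.4702, -0.3188, 0.2326]
tcp_rot: [[-0.788, 0.616, 0.001], [0.616, 0.788, -0.001], [-0.001, -0.0, -1.0]]
ft_force: [1.4, 0.0, -1.3]
width: 0.0109
```

```bash
python3 - <<'E'
from h import *;from station import *;from go import go
go([.5399,.2824,.22],84.7)
f=grab_frame("wrist");cv2.imwrite("pics/w2.png",f["image"])
E
```

```text
t 5.3 pos [ 0.4702 -0.3188  0.2326] q [-41.  15.  87.  -0.  78. -93.] w 0.0109 F [ 1.4  0.  -1.3] yang 51.96
shift now axes [0.3156 0.5165 0.012 ] shift after turn [-0.0139  0.6051  0.0126] turn [-0.0006  0.0013 -0.5715]
```

View pics/w2.png

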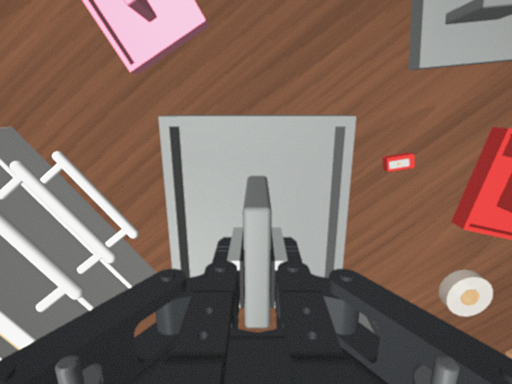

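The tray hangs level in the grasp, with the fin at about (257,250). Carrying it over to the stack and turning it on the way.

Call:
apply_moves([
  [1,[0.01,0.016,0],[0,0,-0.06]],
  [1,[0.016,0.03,0],[0,0,-0.115]],
  [1,[0.012,0.037,0],[0,0,-0.115]],
  [1,[0.008,0.039,0],[0,0,-0.115]],
  [1,[0.003,0.04,0],[0,0,-0.115]],
  [1,[0,0.04,0],[0,0,-0.05]],
  [1,[-0.001,0.04,0],[0,0,0]],
  [1,[-0.001,0.04,0],[0,0,0]],
  [1,[-0.001,0.04,0],[0,0,0]],
  [1,[-0.001,0.04,0],[0,0,0]],
])

```text
time_s: 6.35
position: [0.5079, 0.0609, 0.2143]
tcp_rot: [[-0.996, 0.081, -0.029], [0.08, 0.997, 0.008], [0.029, 0.006, -1.0]]
ft_force: [0.7, 0.6, -1.9]
width: 0.0106
```

```bash
python3 go.py .5399 .2824 .22 84.7
```

```text
t 6.35 pos [0.5079 0.0609 0.2143] q [ -1.  12.  94.   0.  76. -87.] w 0.0106 F [ 0.7  0.6 -1.9] yang 85.37
shift now axes [-0.0139  0.2234 -0.0049] shift after turn [-0.0114  0.2235 -0.0057] turn [ 0.0053 -0.0292  0.0119]
```

Call:
apply_moves([
  [1,[-0.003,0.035,-0.004],[0.005,-0.029,0.012]],
  [1,[-0.003,0.035,-0.004],[0,0,0]],
  [1,[-0.002,0.035,-0.003],[0,0,0]],
  [1,[-0.002,0.035,-0.003],[0,0,0]],
  [1,[0,0.03,0],[0,0,0]],
  [1,[0,0.02,0],[0,0,0]],
  [1,[0,0,0],[0,0,0]],
  [1,[0,0,0],[0,0,0]],
])

```text
time_s: 7.15
position: [0.5255, 0.2611, 0.212]
tcp_rot: [[-0.996, 0.085, -0.027], [0.085, 0.996, -0.005], [0.027, -0.007, -1.0]]
ft_force: [-0.3, -0.4, -1.7]
width: 0.0113
```

```bash
python3 go.py .5399 .2824 .2 84.7
```

```text
t 7.15 pos [0.5255 0.2611 0.212 ] q [ 19.  18.  85.   0.  78. -66.] w 0.0113 F [-0.3 -0.4 -1.7] yang 85.12
shift now axes [-0.0129  0.0226  0.0115] shift after turn [-0.0124  0.0226  0.012 ] turn [-0.0075 -0.0268  0.0073]
```

Call:
apply_moves([
  [1,[-0.012,0.022,0.005],[-0.007,-0.027,0.007]],
  [1,[0,0,0],[0,0,0]],
  [1,[0,0,0],[0,0,0]],
])

```text
time_s: 7.45
position: [0.5377, 0.2783, 0.2034]
tcp_rot: [[-0.995, 0.095, -0.005], [0.095, 0.995, -0.005], [0.005, -0.005, -1.0]]
ft_force: [-0.5, 0.2, -1.0]
width: 0.011
```

```bash
python3 - <<'E'
from h import *;from station import *;from go import go
go([.5399,.2824,.2],84.7)
for n in("top","scene","wrist"):
    f=grab_frame(n);cv2.imwrite(f"pics/{n}3.png",f["image"]);W=pts(f);z=W[...,2]
    g=f["image"].astype(int);grey=(g.max(2)-g.min(2)<25)&(g.mean(2)>60)
    near=(abs(W[...,0]-.54)<.1)&(abs(W[...,1]-.28)<.09)
    print(n,np.histogram(z[near&grey],np.arange(.05,.3,.01))[0])
    m=near&grey&(z>.185)&(z<.208);print(rect(W,m) if m.sum()>20 else 0)
    m=near&(z>.093)&(z<.107);print("key",rect(W,m) if m.sum()>20 else 0)
E
```

```text
t 7.45 pos [0.5377 0.2783 0.2034] q [ 21.  20.  85.  -0.  76. -64.] w 0.011 F [-0.5  0.2 -1. ] yang 84.56
shift now axes [-0.0019  0.0043  0.0034] shift after turn [-0.0019  0.0043  0.0034] turn [-0.0054 -0.0046 -0.0024]
top [ 290  406  154  373    2    0    0    0    0    0    0   17 1812  463
  816   42   48   60  125    2   13    3    9    0]
(1083, array([536.3, 277.7]), array([102.5, 130.2]), 84.5, array([532.7, 270.6]))
key 0
scene [480 209 185 235  40  17   0   0   0   0   0 164 366 383 186  37  39  30
  34   3   2   7   2   5]
(456, array([539.3, 277.6]), array([105.8, 132.6]), 83.9, array([550.5, 268.7]))
key (53, array([600. , 276.5]), array([26.3, 19.6]), 82.5, array([600.3, 274.3]))
wrist [    0    51     1     0     0     0     0     0     0     0     0     0
 17432  1695  5059   150   443   635  3623   814  1501  1838  2247  2430]
(5940, array([518.2, 280.3]), array([100.8,  91.9]), 84.5, array([501.8, 281.9]))
key 0
```

View pics/top3.png

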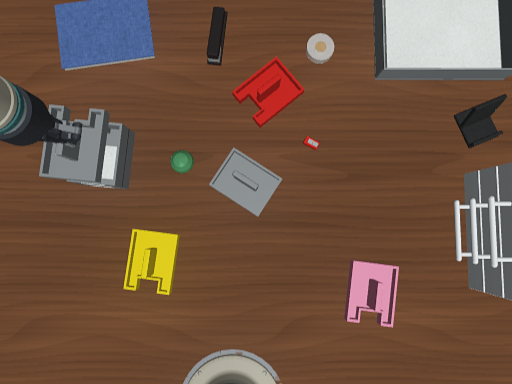

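View pics/scene3.png

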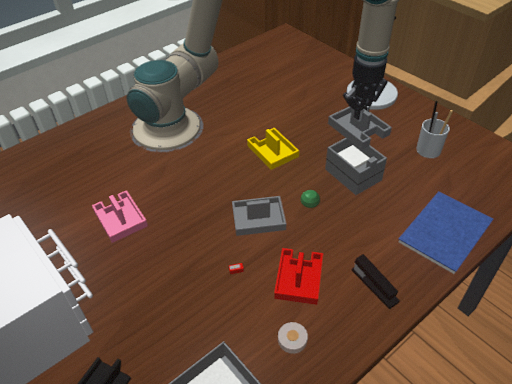

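View pics/wrist3.png

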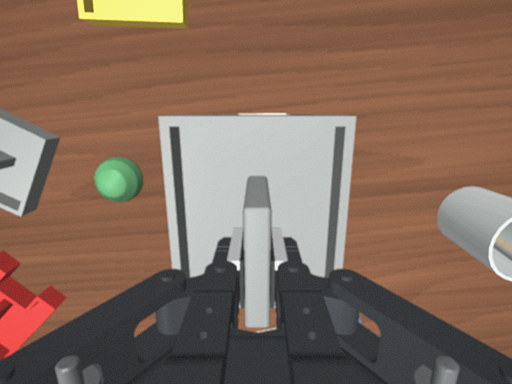

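The tray is level above the stack: rim at (85,145) in the top view, notch toward the key. From the top view its centre is (-1.4, -0.6) mm from the TCP, so the TCP target is (0.541, 0.283).

Call:
apply_moves([
  [1,[-0.003,0.005,0.01],[-0.005,-0.005,-0.002]],
  [1,[0,0,0.015],[0,0,0]],
  [1,[0,0,0.015],[0,0,0]],
  [1,[0,0,0],[0,0,0]],
])

```text
time_s: 8.0
position: [0.5424, 0.2822, 0.1626]
tcp_rot: [[-0.995, 0.095, 0.004], [0.095, 0.995, 0.002], [-0.004, 0.002, -1.0]]
ft_force: [-0.1, 0.2, -0.9]
width: 0.0113
```

```bash
python3 go.py .541 .283 .122 84.7
```

```text
t 8.0 pos [0.5424 0.2822 0.1626] q [ 21.  21.  88.   0.  70. -64.] w 0.0113 F [-0.1  0.2 -0.9] yang 84.53
shift now axes [0.0016 0.0006 0.0406] shift after turn [0.0015 0.0007 0.0406] turn [ 0.0023  0.0041 -0.003 ]
```

Call:
apply_moves([
  [1,[0.0015,0.0005,0.008],[0.002,0.004,-0.003]],
  [1,[0,0,0.01],[0,0,0]],
  [1,[0,0,0.008],[0,0,0]],
  [1,[0,0,0.005],[0,0,0]],
  [1,[0,0,0],[0,0,0]],
])

```text
time_s: 8.5
position: [0.5416, 0.2829, 0.1297]
tcp_rot: [[-0.996, 0.092, 0.001], [0.092, 0.996, 0.001], [-0.001, 0.001, -1.0]]
ft_force: [-0.2, 0.1, -1.1]
width: 0.0108
```

```bash
python3 go.py .541 .283 .122 84.7
```

```text
t 8.5 pos [0.5416 0.2829 0.1297] q [ 21.  23.  91.   0.  66. -64.] w 0.0108 F [-0.2  0.1 -1.1] yang 84.7
shift now axes [0.0006 0.     0.0077] shift after turn [0.0006 0.     0.0077] turn [ 0.0009  0.0012 -0.0001]
```

Now 8 mm above the rim with no contact force, so the key is entering the notch. I'll lower slowly until it touches.

Call:
apply_moves([
  [1,[0,0,0.003],[0,0,0]],
  [1,[0,0,0.002],[0,0,0]],
  [1,[0,0,0.0015],[0,0,0]],
  [1,[0,0,0],[0,0,0]],
])

```text
time_s: 8.9
position: [0.5422, 0.2832, 0.1234]
tcp_rot: [[-0.996, 0.092, 0.003], [0.092, 0.996, 0.001], [-0.003, 0.002, -1.0]]
ft_force: [0.6, 0.6, -1.4]
width: 0.0108
```

```bash
python3 go.py .541 .283 .122 84.7
```

```text
t 8.9 pos [0.5422 0.2832 0.1234] q [ 21.  23.  91.   0.  66. -64.] w 0.0108 F [ 0.6  0.6 -1.4] yang 84.7
shift now axes [ 0.0012 -0.0003  0.0014] shift after turn [ 0.0012 -0.0003  0.0014] turn [0.0017 0.0027 0.    ]
```

Call:
apply_moves([
  [1,[0.0005,0,0.0015],[0.002,0.003,0]],
  [1,[0,0,0.001],[0,0,0]],
  [1,[0,0,0],[0,0,0]],
])

```text
time_s: 9.2
position: [0.542, 0.2834, 0.1215]
tcp_rot: [[-0.996, 0.092, 0.001], [0.092, 0.996, 0.0], [-0.001, 0.0, -1.0]]
ft_force: [0.6, -0.9, -1.2]
width: 0.0111
```

```bash
python3 go.py .541 .283 .122 84.7
```

```text
t 9.2 pos [0.542  0.2834 0.1215] q [ 21.  23.  91.  -0.  66. -64.] w 0.0111 F [ 0.6 -0.9 -1.2] yang 84.7
shift now axes [ 0.001  -0.0005 -0.0005] shift after turn [ 0.001  -0.0005 -0.0005] turn [0.0001 0.0006 0.0001]
```

Call:
apply_moves([
  [1,[0.0005,0,0.001],[0,0,0]],
  [1,[0,0,0.001],[0,0,0]],
  [1,[0,0,0],[0,0,0]],
])

```text
time_s: 9.5
position: [0.5421, 0.2835, 0.1217]
tcp_rot: [[-0.996, 0.092, 0.003], [0.092, 0.996, 0.001], [-0.003, 0.001, -1.0]]
ft_force: [0.2, 0.0, -1.1]
width: 0.0109
```

```bash
python3 go.py .541 .283 .122 84.7
```

```text
t 9.5 pos [0.5421 0.2835 0.1217] q [ 21.  23.  91.  -0.  65. -64.] w 0.0109 F [ 0.2  0.  -1.1] yang 84.71
shift now axes [ 0.001  -0.0006 -0.0003] shift after turn [ 0.001  -0.0006 -0.0003] turn [0.0008 0.003  0.0001]
```

Call:
apply_moves([
  [1,[0.001,0,0.002],[0,0.002,0]],
  [1,[0,0,0.001],[0,0,0]],
])

```text
time_s: 9.7
position: [0.5422, 0.2836, 0.1214]
tcp_rot: [[-0.996, 0.092, 0.005], [0.092, 0.996, 0.001], [-0.004, 0.002, -1.0]]
ft_force: [-1.8, 0.1, 3.6]
width: 0.0112
```

```bash
python3 - <<'E'
from h import *;from station import *;from go import go
go([.541,.283,.122],84.7)
for n in("top","scene"):
    f=grab_frame(n);cv2.imwrite(f"pics/{n}4.png",f["image"]);W=pts(f);z=W[...,2]
    near=(abs(W[...,0]-.54)<.1)&(abs(W[...,1]-.28)<.09)
    m=near&(z>.105)&(z<.118);print(n,rect(W,m),np.median(z[m]))
    if n=="scene":cv2.imwrite("pics/scene4c.png",cv2.resize(f["image"][80:210,300:420],None,fx=5,fy=4.5))
    go([.541,.283,.122],84.7)
E
```

```text
t 9.7 pos [0.5422 0.2836 0.1214] q [ 21.  23.  91.  -0.  65. -64.] w 0.0112 F [-1.8  0.1  3.6] yang 84.72
shift now axes [ 0.0011 -0.0007 -0.0006] shift after turn [ 0.0011 -0.0008 -0.0006] turn [0.0016 0.0044 0.0004]
top (724, array([540.8, 282.9]), array([101.8, 130.3]), 84.8, array([536.3, 275.4])) 0.11129841929117706
t 9.75 pos [0.5422 0.2836 0.1214] q [ 21.  23.  91.  -0.  65. -64.] w 0.0112 F [-1.5 -1.5  6.7] yang 84.72
shift now axes [ 0.0011 -0.0008 -0.0006] shift after turn [ 0.0011 -0.0008 -0.0006] turn [0.0016 0.0044 0.0004]
scene (346, array([543.4, 282.8]), array([103.8, 135.2]), 85.2, array([554.1, 274.6])) 0.10817075826014627
t 9.8 pos [0.5422 0.2836 0.1214] q [ 21.  23.  91.  -0.  65. -64.] w 0.0111 F [-1.3 -0.4  7.2] yang 84.72
shift now axes [ 0.0011 -0.0007 -0.0006] shift after turn [ 0.0011 -0.0007 -0.0006] turn [0.0016 0.0044 0.0004]
```

View pics/scene4c.png

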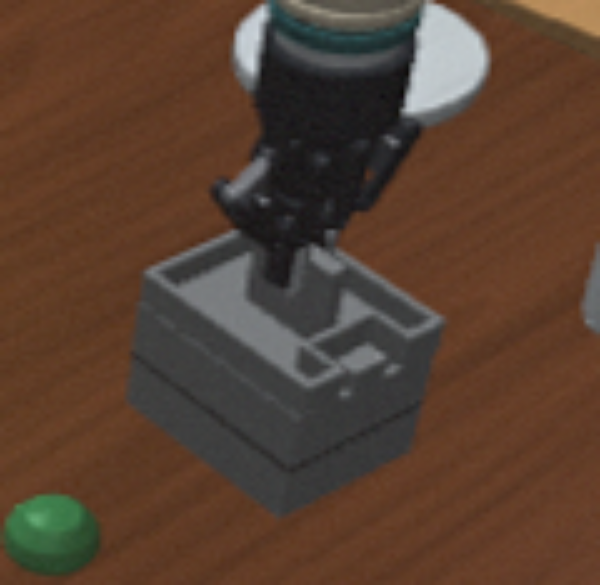

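In the scene view the tray sits on the rim with the key in its notch at about (365,358) in the crop. The upward force is 7 N, the rim reads 111 mm and the centre is within about 1 mm. Releasing.

Call:
apply_moves([
  [0.6,[0,0,0],[0,0,0]],
  [0.3,[0,0,0],[0,0,0]],
  [0,[0,0,0],[0,0,0]],
  [-0.2,[0,0,0],[0,0,0]],
  [-0.2,[0,0,0],[0,0,0]],
])

```text
time_s: 10.3
position: [0.5424, 0.2839, 0.1206]
tcp_rot: [[-0.996, 0.092, 0.005], [0.092, 0.996, 0.002], [-0.005, 0.002, -1.0]]
ft_force: [0.4, -0.1, -0.0]
width: 0.0509
```

```bash
python3 go.py .542 .2835 .122 84.7
```

```text
t 10.3 pos [0.5424 0.2839 0.1206] q [ 21.  23.  91.  -0.  65. -64.] w 0.0509 F [ 0.4 -0.1 -0. ] yang 84.72
shift now axes [ 0.0004 -0.0004 -0.0014] shift after turn [ 0.0004 -0.0004 -0.0014] turn [0.002  0.0047 0.0004]
```

Call:
apply_moves([
  [-0.2,[0,0,-0.01],[0,0,0]],
  [-0.2,[0,0,-0.02],[0,0,0]],
  [-0.2,[0,0,-0.035],[0,0,0]],
  [-0.2,[0,0,-0.035],[0,0,0]],
  [-0.2,[0,0,-0.03],[0,0,0]],
  [-0.2,[0.03,0,-0.02],[0,0,0]],
  [-0.2,[0.04,0,0],[0,0,0]],
  [-0.2,[0.04,0,0],[0,0,0]],
  [-0.2,[0.03,0,0],[0,0,0]],
  [-0.2,[0,0,0],[0,0,0]],
])

```text
time_s: 11.3
position: [0.3997, 0.297, 0.2817]
tcp_rot: [[-0.995, 0.095, 0.01], [0.095, 0.996, 0.006], [-0.009, 0.006, -1.0]]
ft_force: [0.7, -0.3, -0.3]
width: 0.0515
```

```bash
python3 - <<'E'
from h import *;from station import *;from go import go
go([.542,.2835,.122],84.7)
R={"plain":(205,145,286,220),"pw":(165,145,200,178)}
for n in("top","scene"):
    f=grab_frame(n);cv2.imwrite(f"pics/{n}5.png",f["image"]);W=pts(f);z=W[...,2]
    near=(abs(W[...,0]-.54)<.1)&(abs(W[...,1]-.28)<.09)
    m=near&(z>.105)&(z<.118);print(n,rect(W,m),np.median(z[m]))
    p=W[m];A=np.c_[p[:,:2],np.ones(len(p))];print("slope",np.linalg.lstsq(A,p[:,2],rcond=None)[0].round(3))
    m=near&(z>.14)&(z<.158);print("fin",rect(W,m))
    if n=="top":
        for k,r in R.items():
            m=roi(W,*r)&(z>.012)&(z<.12);print(k,rect(W,m))
    else:cv2.imwrite("pics/scene5c.png",cv2.resize(f["image"][80:210,300:420],None,fx=5,fy=4.5))
E
```

```text
t 11.3 pos [0.3997 0.297  0.2817] q [ 29.   7.  90.   0.  82. -56.] w 0.0515 F [ 0.7 -0.3 -0.3] yang 84.58
shift now axes [-0.1414 -0.001   0.1611] shift after turn [-0.1429 -0.0003  0.1597] turn [ 0.0064  0.0094 -0.0022]
top (938, array([541. , 282.9]), array([101.8, 130.7]), 84.7, array([543.1, 282.5])) 0.1113319208123349
slope [-0.005 -0.     0.114]
fin (278, array([540.6, 282.4]), array([12.4, 59.5]), 84.2, array([540.2, 281. ]))
plain (753, array([485.9, -29. ]), array([130. , 100.4]), 57.1, array([488.6, -27.4]))
pw (422, array([532.2, 114.8]), array([49.4, 51.1]), 45.7, array([530.5, 112.8]))
scene (396, array([543.2, 283.6]), array([104.9, 132.7]), 85.1, array([549.4, 280.1])) 0.10833540486117821
slope [-0.004 -0.002  0.112]
fin (105, array([543.3, 282.7]), array([16.4, 61.3]), 82.3, array([545.2, 280.7]))
```

View pics/scene5c.png

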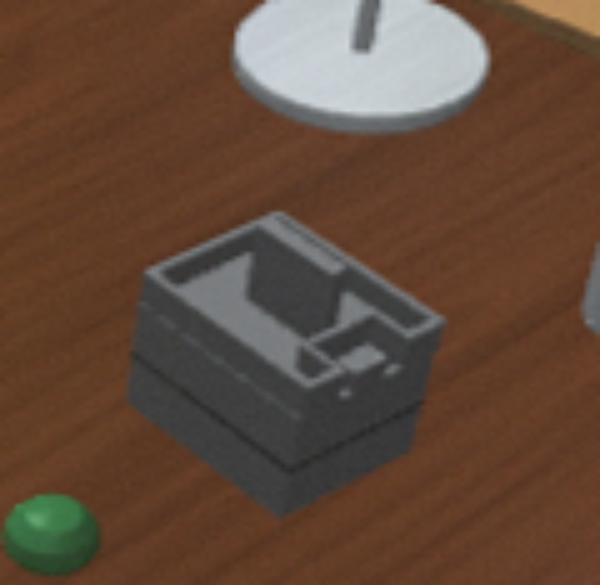

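View pics/top5.png

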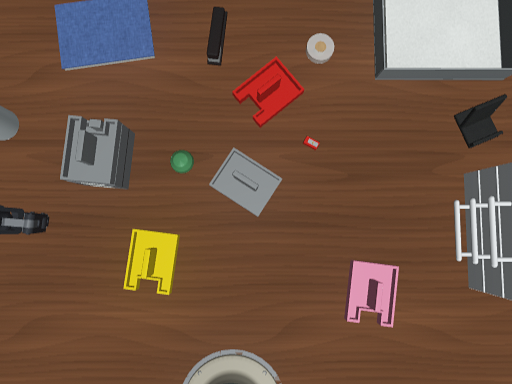

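Both views show the tray flat on the stack, with the key in its notch at about (97,125) in the top view. The gripper is clear of it, and the plain tray and paperweight haven't moved.

```bash
python3 -c "
from station import *
print(finish_job())"
```

```text
the job is handed in; nothing more can be done
None
```

The notched tray is seated on the two stacked tiers with its notch over the key. I gripped it by the fin, turned it about 33° on the way over, lowered it until it touched (about 7 N), released it and backed the arm off. I handed the job in at about 11.4 s of the 37 s allowed.

- **Fit:** the last top view put the tray centre at (541.0, 282.9) mm, against (539.9, 282.4) mm for the stack, and in line within about 0.2°. The tray's rim read 111 mm (110 expected) and tilted less than 0.3°.
- **Bystanders:** the plain tray and paperweight each measured within 0.3 mm of where they started.
- **Disagreement:** the scene camera put the tray about 2–3 mm farther out in x and its rim about 3 mm lower than the top camera did. It showed a similar 4 mm x offset on the key, so I relied on the top view.

No check failed, and finish_job gave no verdict.

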